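# Start a coarse jack screw in its nut plate by feel

## Task

The cranked jack screw stands loose in the mouth of the threaded boss, its thread not yet started. Take the upright handle sleeve at the end of the crank and turn the screw backward (counter-clockwise seen from above) until it drops into the start of the thread, then turn it forward (clockwise) one full turn. Finish while still gripping the handle sleeve and keeping it still, so that the screw is held started while the lock nut is fetched; leave the jar, bit box, tape measure and spool where they are.

Things in the scene. Friction and masses are not known exactly. Their poses are not given: they have to be found in the camera images.
- nut_plate: Dark steel base plate, fixed, 130 x 100 x 12 mm, four bolt heads at its corners. Origin: centre of its underside, on the work surface; its z axis is the screw's axis, upright. On it stands a steel threaded boss, 52 mm across, top 64 mm above the work surface. Where the boss's thread begins cannot be seen and differs from start to start. Position and yaw vary.
- screw_lift (a joint): Height of the screw, m: 0 with the foot of its thread on the top point of the boss's thread, negative below. Pitch 8 mm, right-handed. It starts loose on the first ramp, 0.5 to 5 mm below 0. Turned backward it climbs to about 0, then falls (own weight, 0.5 kg) to about -0.008: the drop. One turn forward from there brings it to about -0.016.
- screw (a joint): Angle of the screw, rad, not wrapped; grows turning forward (clockwise from above). At 0 the crank arm points along the plate's -x. Starts between 1.3 and 3.0; the drop comes after 0.7 to 3.8 rad of backward turning, at a value between -0.8 and 0.5. Turns easily (under 0.1 N m) and stays where it is left.
- screw_axis (a point): Point on the screw's axis, level with the top of the crank hub's small nose (hub: dark steel, 34 mm across), 122 mm above the work surface when screw_lift is 0; moves up and down with the screw.
- sleeve_mid (a point): Middle of the upright black handle sleeve, a round cylinder 25 mm across and 60 mm long on a pin at the crank's end; its axis is 50 mm from the screw's axis, its middle about 0.14 m above the work surface. The crank arm lies under it. The pin stands out above it with an 18 mm head, whose top is 51 mm above the sleeve's middle when the sleeve is down.
- sleeve: The same sleeve; origin on its axis at its lower end, z up. It turns freely on its pin, so a gripper holding it need not turn. It also slides up and down the pin by 14 mm, at the start it is at the bottom: lift it 3 to 6 mm when held, so that the screw can climb under it and then drop; follow the screw down when turning forward.
- salve_jar: Small jar, 47 x 44 mm high, loose; leave it alone. Origin: centre of its underside.
- bit_box: Flat blue box, 55 x 100 x 27 mm, loose; leave it alone. Origin: centre of its underside.
- tape_measure: Tape measure, 32 x 79 x 67 mm, loose; leave it alone. Origin: centre of its underside.
- spool: Wire spool with yellow flanges, 48 x 40 mm high, loose; leave it alone. Origin: centre of its underside.
Not all that is in view belongs to the job. There is more than one size of the nut_plate; the job needs the larger.

How it is judged:
By the outcome, as a careful person would: the job done as asked, in the order asked, and still so for the second after the job is handed in, while the arm keeps its last pose, push and grip.
It also fails if it takes over 56 s, if anything falls off the work surface, if the arm or the gripper's body presses on something with over 40 N, if the wrist force passes 120 N, or if a joint passes its speed limit or range.

## Robot

A 6-joint arm with a two-finger parallel gripper is mounted at the origin on a cart in front of the work surface, level with it; the furniture and walls round the work are solid. World frame = base frame: x ahead of the robot, y to its left, z up, the work surface at z = 0. Lengths are in m, angles in rad, forces in N, time in s.
With the tool pointing down it reaches from about 0.35 to 0.975 m from the base axis. Payload 4.9 kg.
Tool frame: the origin (TCP) lies midway between the tips of the shut fingers; the grasp point (between the pads) lies ctrl.grip_point_offset behind it (ctrl.grip_point_offset is the distance from the TCP to the grasp point, in m); x points along the fingers, y is the direction in which the jaws open and shut, and the axes are right-handed (so a half turn about x gives the same grasp; the last joint's range is limited). The gripper opens to 85 mm and grips with 20 to 120 N. Pads are 22 mm wide; open, the fingers measure 114 mm over their backs; the gripper's body (76 mm by 85 mm) begins 54 mm behind the grasp point. The pads swing forward as they close: fully open they stand 13 mm farther back than shut.
Start: joints at [-1.428, 0.053, 1.613, -0, 1.476, -0.119], TCP at [0.162, -0.604, 0.231] pointing down, gripper open.
Joint ranges: [-3.01, 3.01], [-1.01, 2.22], [0.06, 2.58], [-1.02, 4.17], [0.09, 2.62], [-3.14, 3.14]. Speed limits (rad/s): [2.57, 2.57, 3.14, 3.14, 3.14, 3.14].

## Interface

Orientations are given as a rotation vector (axis times angle).
In Python, from station import ctrl gives the robot as it stands. The module is installed in compiled form; this text tells all that it offers.
- The arm moves only by the tool drive_tool, never from a script. Its argument "commands" is text: rows parted by semicolons, each of 5 numbers parted by spaces: the closure, from -1 (fully open) to 1 (shut), so that 0 is half open, then the shift along the tool's x, y, z in units of 40 mm (1.0 is 40 mm), then the turn about the tool's x in units of 5 degrees (1.0 is 5 degrees). A call has 1 to 8 rows; each row is the pose to reach, as a shift and turn from the pose commanded when the call began, along the tool's axes at that moment; what a row does not reach only later rows make up. A row lasts 1/12 s, in which the tool goes at most 41.7 mm and 7.16 degrees, less where a joint would pass 70% of its speed; a pose out of reach is approached as far as the arm can. A call with a gripper value outside its range is refused whole. The fingers move at their own pace and stop on an object; "newtons" is the grip in N (left out, the last holds). Time passes only in rows, so rows that repeat a pose let the fingers close. It gives the time, the measured TCP pose, the force and the opening at its end, in the units of the state.
- ctrl.get_obs(): the state, without advancing time (a new reading comes with each control period).
- ctrl.get_image(name): name is "scene" or "top" or "wrist"; returns (picture, depth): 400x640x3 uint8, blue, green, red; 400x640 float32, m along the optical axis (not along the pixel's ray), 0 where there is no reading.
- ctrl.camera_info(name): a dict with "K" (3x3 intrinsics, pixels), "T" (4x4, takes a point from camera to world coordinates). Camera axes: x right, y down, z forward; pixel columns grow to the right and rows downward; lengths in m; the calibration is good to about 2 mm. A picture is of the moment at which its call begins: read the wrist's pose just before it. camera_info takes no time and is no camera call; for the wrist camera it gives the pose at the moment of the call.
- ctrl.finish_job(): hands the job in, once; it reports no verdict.
The state is a dict: "t": time; "q": joint angles; "dq": joint speeds; "effort": joint torques, N m; "tool_pos": TCP position; "tool_rot": TCP orientation; "contact_force": force on the tool from outside, world axes, zero at the start; "wrist_torque": the same for the moment, N m; "opening": finger opening in m.
Only numpy, scipy, OpenCV 4.12 (cv2) and the standard library are available. Lean on these libraries where they do the work, as an engineer would, in place of code of your own. Each camera call takes 0.05 s, during which the arm holds its last target.

## Working session

There is one attempt and no reset: what is moved stays moved. The work goes in short steps, Python scripts to look and compute and a tool call to move; the robot and the scene stay as the last step left them, time stands still between calls to the robot, and variables do not carry over. Pictures are saved under pics/ and viewed, and the job is handed in when it is done.

Besides the shell and the picture viewer there is one more tool, called as name(argument=value, ...) on one line, values as JSON. drive_tool: Moves the arm, as the interface text tells. Its arguments: {"type":"object","properties":{"commands":{"type":"string"},"newtons":{"type":"number"}},"required":["commands"]}

```bash
mkdir -p pics
python3 - <<'E'
from station import ctrl
import cv2,numpy as np
o=ctrl.get_obs()
for k,v in o.items(): print(k,np.round(v,4))
print(ctrl.grip_point_offset)
for n in ["scene","top","wrist"]:
    im,d=ctrl.get_image(n); cv2.imwrite(f"pics/{n}0.png",im); np.save(f"pics/{n}0.npy",d)
    c=ctrl.camera_info(n); np.savez(f"pics/{n}0.npz",**{k:np.array(v) for k,v in c.items()}); print(n,np.round(c["K"],1).tolist(),np.round(c["T"],3).tolist())
E
```

```text
t 0.0
q [-1.428   0.0534  1.6143 -0.      1.476  -0.1191]
dq [ 0.0004  0.0011  0.0004 -0.0022 -0.0005  0.0002]
effort [-2.60000e-03 -3.93696e+01 -3.70175e+01 -4.00000e-04  7.10000e-03
  0.00000e+00]
tool_pos [ 0.1617 -0.6031  0.2301]
tool_rot [ 2.0825  0.2764 -2.0826]
contact_force [ 0.1634 -0.9175  0.2087]
wrist_torque [ 0.0119 -0.0512  0.0089]
opening 0.0852
0.0187
scene [[449.9, 0.0, 323.3], [0.0, 449.9, 196.3], [0.0, 0.0, 1.0]] [[0.998, -0.036, 0.06, 0.569], [-0.07, -0.539, 0.84, -0.831], [0.002, -0.842, -0.54, 0.653], [0.0, 0.0, 0.0, 1.0]]
top [[496.7, 0.0, 315.6], [0.0, 496.7, 201.7], [0.0, 0.0, 1.0]] [[0.021, -0.983, 0.184, 0.425], [-0.999, -0.026, -0.025, 0.057], [0.029, -0.183, -0.983, 1.148], [0.0, 0.0, 0.0, 1.0]]
wrist [[282.3, 0.0, 316.0], [0.0, 282.3, 195.8], [0.0, 0.0, 1.0]] [[0.259, -0.919, -0.298, 0.238], [-0.966, -0.247, -0.078, -0.582], [-0.002, 0.308, -0.951, 0.372], [0.0, 0.0, 0.0, 1.0]]
```

View pics/scene0.png

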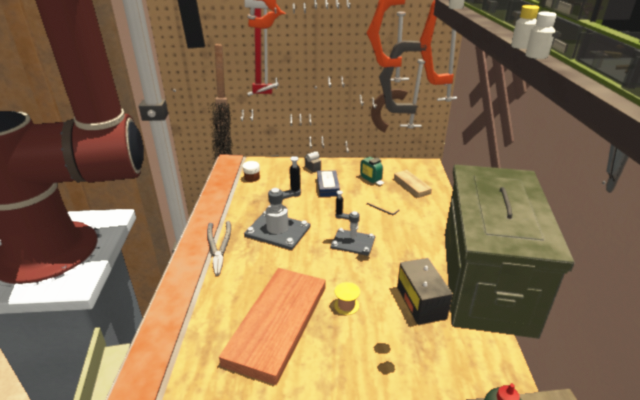

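View pics/top0.png

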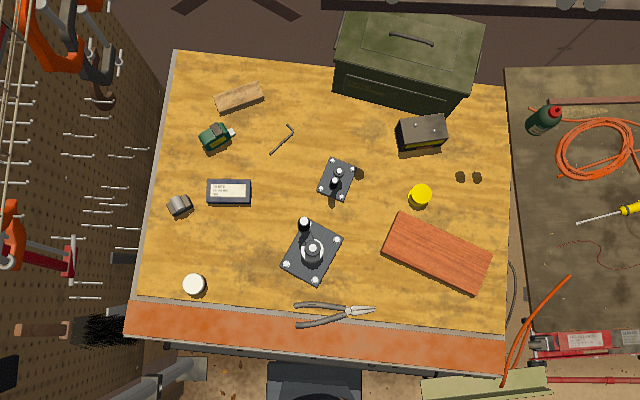

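View pics/wrist0.png

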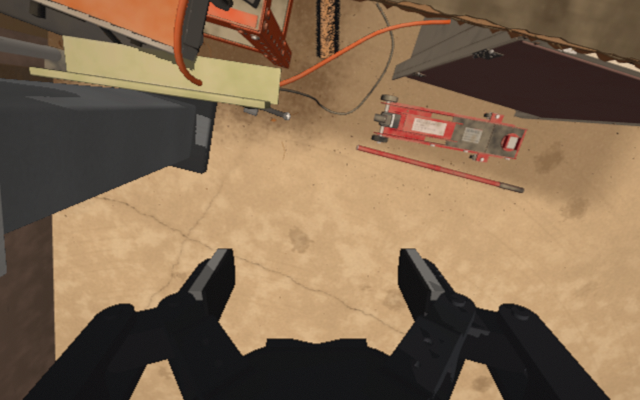

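Scene, pixels (top view): two cranked screws could be meant. The left-near one has its plate at (312,252), hub at (313,249) and sleeve at (304,225). The far-right one has its plate at (337,180) and sleeve at (335,183). The first looks larger, so I'll measure both and crop close.

```bash
cat > h.py <<'E'
import numpy as np,cv2
def cloud(d,K,T):
    v,u=np.mgrid[0:d.shape[0],0:d.shape[1]]
    P=np.stack([(u-K[0,2])/K[0,0]*d,(v-K[1,2])/K[1,1]*d,d],-1)
    return P@T[:3,:3].T+T[:3,3]
def load(n):
    c=np.load(f"pics/{n}.npz"); d=np.load(f"pics/{n}.npy"); return cv2.imread(f"pics/{n}.png"),cloud(d,c["K"],c["T"]),d,c["K"],c["T"]
def proj(p,K,T):
    q=(np.asarray(p)-T[:3,3])@T[:3,:3]; return q[:2]/q[2]*[K[0,0],K[1,1]]+[K[0,2],K[1,2]]
E
python3 - <<'E'
from h import *
im,W,d,K,T=load("top0")
im2,W2,_,K2,T2=load("scene0")
a=cv2.resize(im[150:300,260:380],None,fx=4,fy=4,interpolation=cv2.INTER_CUBIC)
b=cv2.resize(im2[145:265,230:400],None,fx=3.5,fy=3.5,interpolation=cv2.INTER_CUBIC)[:600]
cv2.imwrite("pics/cropt.png",a);cv2.imwrite("pics/crops.png",b)
for nm,(u0,u1,v0,v1) in {"A":(270,350,210,300),"B":(312,362,150,205)}.items():
    P=W[v0:v1,u0:u1].reshape(-1,3)
    for lo,hi in [(.007,.016),(.05,.075),(.095,.115),(.115,.13),(.15,.18),(.18,.2)]:
        m=(P[:,2]>lo)&(P[:,2]<hi); Q=P[m]
        if len(Q)<4: print(nm,lo,len(Q));continue
        print(nm,lo,len(Q),np.round(Q.mean(0),4),np.round(np.ptp(Q,axis=0),3), np.round(cv2.minAreaRect(Q[:,:2].astype(np.float32)),3) if 0 else cv2.minAreaRect(Q[:,:2].astype(np.float32)*1000))
E
```

```text
A 0.007 1677 [0.5151 0.0352 0.0119] [0.155 0.145 0.009] ((521.6494140625, 35.57524108886719), (99.82916259765625, 129.86068725585938), 62.209293365478516)
A 0.05 210 [0.5151 0.0361 0.063 ] [0.049 0.05  0.018] ((519.541748046875, 35.374507904052734), (47.073787689208984, 51.267452239990234), 12.7835111618042)
A 0.095 257 [0.5326 0.0409 0.1081] [0.06  0.047 0.019] ((536.2742309570312, 40.50050735473633), (64.3727035522461, 32.90863800048828), 18.79075813293457)
A 0.115 71 [0.5257 0.0378 0.1186] [0.058 0.036 0.015] ((534.5606689453125, 43.006568908691406), (60.58066940307617, 21.39190673828125), 21.542360305786133)
A 0.15 58 [0.5619 0.0551 0.1631] [0.018 0.022 0.02 ] ((564.3353271484375, 54.97528076171875), (17.565237045288086, 22.221092224121094), 1.8388724327087402)
A 0.18 64 [0.5671 0.0552 0.1861] [0.017 0.018 0.008] ((567.1510009765625, 55.21022415161133), (15.689620971679688, 16.4156436920166), 20.192209243774414)
B 0.007 692 [ 0.6945 -0.0197  0.0096] [0.104 0.094 0.009] ((695.4728393554688, -19.694835662841797), (69.56494140625, 91.24420166015625), 68.98560333251953)
B 0.05 17 [ 0.6734 -0.0133  0.0709] [0.042 0.031 0.01 ] ((674.1433715820312, -14.316690444946289), (22.76917839050293, 42.1753044128418), 75.4045639038086)
B 0.095 18 [ 0.6571 -0.0059  0.1065] [0.01  0.015 0.019] ((658.2947998046875, -5.826671600341797), (16.20277976989746, 6.985260009765625), 71.20380401611328)
B 0.115 24 [ 0.6596 -0.0063  0.118 ] [0.013 0.015 0.012] ((660.3546752929688, -6.452537536621094), (14.94089412689209, 10.688005447387695), 70.70068359375)
B 0.15 0
B 0.18 0
```

View pics/cropt.png

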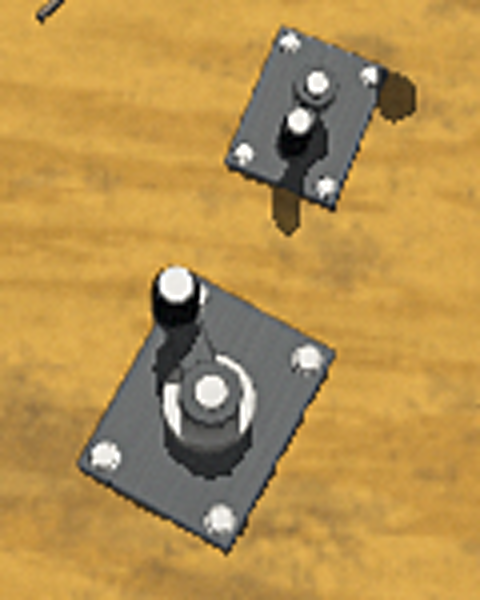

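View pics/crops.png

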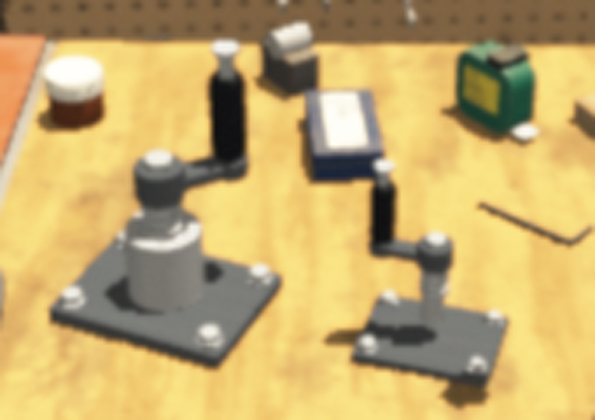

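Crop check: A (crop-top (175,285) head, (210,390) nose) has a plate of 130 x 100 mm, so it is the large one. B measures 91 x 70 mm. Next I'll refine the sleeve and axis and work out the move.

Run:
```python
from h import *
from scipy.spatial.transform import Rotation as Ro
from station import ctrl
im,W,d,K,T=load("top0")
P=W[210:300,270:350]; I=im[210:300,270:350].astype(int)
def rep(m,n):
    Q=P[m]; print(n,len(Q),np.round(np.median(Q,0),4),np.round((Q.max(0)+Q.min(0))/2,4),np.round(np.percentile(Q[:,2],[10,50,90]),4))
br=I.min(-1)>150
z=P[...,2]
rep((z>.17)&br,"head"); rep((z>.1)&(z<.14)&br,"nose"); rep((z>.055)&(z<.075)&br,"boss")
o=ctrl.get_obs(); R=Ro.from_rotvec(o["tool_rot"]).as_matrix(); print(np.round(R,3))
im2,W2,d2,K2,T2=load("scene0")
for p in ([.567,.055,.187],[.5216,.0356,.12]): print(proj(p,K,T),proj(p,K2,T2))
P=W2[150:250,230:320];I=im2[150:250,230:320].astype(int);z=P[...,2];br=I.min(-1)>150
rep((z>.17)&(P[...,1]<.15),"head"); rep((z>.1)&(z<.14)&br,"nose")
```

```text
head 56 [0.567  0.0544 0.1867] [0.5672 0.0552 0.1857] [0.1833 0.1867 0.1885]
nose 51 [0.5219 0.036  0.1182] [0.5211 0.0309 0.1174] [0.1156 0.1182 0.1205]
boss 94 [0.521  0.0245 0.064 ] [0.5239 0.0349 0.064 ] [0.0614 0.064  0.0658]
[[-0.     0.259 -0.966]
 [ 0.002 -0.966 -0.259]
 [-1.    -0.002 -0.   ]]
[303.62796143 220.47331546] [294.15448615 157.87978816]
[312.27629476 247.12470689] [275.07879862 188.96924362]
head 91 [0.5687 0.0472 0.1869] [ 0.5676 -0.3843  0.4116] [0.1749 0.1869 0.6529]
nose 30 [0.5213 0.0353 0.118 ] [0.5199 0.0383 0.1158] [0.1164 0.118  0.1192]
```

drive_tool(commands="-1 -0.1 -0.68 -0.72 0;-1 -0.25 -1.36 -1.44 0;-1 -0.25 -2.04 -2.16 0;-1 -0.25 -2.72 -2.88 0;-1 -0.25 -3.4 -3.6 0;-1 -0.25 -4.08 -4.32 0;-1 -0.25 -4.76 -5.04 0;-1 -0.25 -5.44 -5.76 0", newtons=40)

```text
t: 0.82
tool_pos: [0.3285, -0.332, 0.241]
tool_rot: [2.082, 0.274, -2.082]
contact_force: [0.8, -1.0, -0.2]
opening: 0.0855
```

drive_tool(commands="-1 0 -0.68 -0.72 0;-1 0 -1.36 -1.44 0;-1 0 -2.04 -2.16 0;-1 0 -2.72 -2.88 0;-1 0 -3.4 -3.6 0;-1 0 -4.08 -4.32 0;-1 0 -4.76 -5.04 0;-1 0 -5.44 -5.76 0")

```text
t: 1.48
tool_pos: [0.4947, -0.062, 0.2412]
tool_rot: [2.082, 0.274, -2.081]
contact_force: [0.9, 0.2, -0.5]
opening: 0.0857
```

drive_tool(commands="-1 0 -0.6 -0.63 0;-1 0 -1.2 -1.26 0;-1 0 -1.7 -1.8 0;-1 0 -2.1 -2.22 0;-1 0 -2.3 -2.45 0;-1 0 -2.37 -2.53 0;-1 0 -2.37 -2.53 0")

```text
t: 2.07
tool_pos: [0.5674, 0.0539, 0.2409]
tool_rot: [2.08, 0.275, -2.082]
contact_force: [0.8, 0.2, 0.4]
opening: 0.0854
```

```bash
cat >> h.py <<'E'
def snap(n,tag):
    from station import ctrl
    c=ctrl.camera_info(n); im,d=ctrl.get_image(n); nm=n+tag
    cv2.imwrite(f"pics/{nm}.png",im); np.save(f"pics/{nm}.npy",d); np.savez(f"pics/{nm}.npz",**{k:np.array(v) for k,v in c.items()})
    return load(nm)
E
python3 - <<'E'
from h import *
from station import ctrl
o=ctrl.get_obs(); print(np.round(o["tool_pos"],4),np.round(o["contact_force"],2))
im,W,d,K,T=snap("wrist","1")
z=W[...,2]; I=im.astype(int); near=np.hypot(W[...,0]-.54,W[...,1]-.045)<.09
for n,lo,hi in (("head",.17,.2),("nose",.11,.125)):
    m=near&(z>lo)&(z<hi)&(I.min(-1)>150); Q=W[m]
    if len(Q): print(n,len(Q),np.round(np.median(Q,0),4),np.round((Q.max(0)+Q.min(0))/2,4),np.argwhere(m).mean(0))
print(proj(o["tool_pos"],K,T))
E
```

```text
[0.5674 0.0539 0.2409] [0.81 0.19 0.42]
head 370 [0.567  0.0567 0.1849] [0.5669 0.0566 0.1847] [214.3027027  313.64864865]
[317.71174603 251.92285754]
```

View pics/wrist1.png

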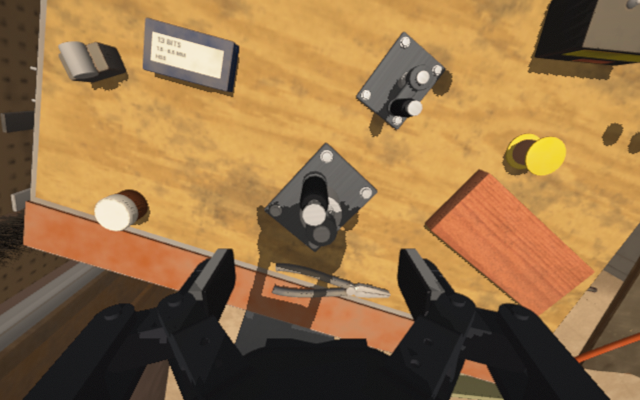

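The wrist view shows the large crank's pin head at (314,214), centred between the open fingers at (225,270) and (405,270). Next I'll descend straight onto it.

drive_tool(commands="-1 0.4 -0.04 0 0;-1 0.9 -0.04 0 0;-1 1.4 -0.04 0 0;-1 1.9 -0.04 0 0;-1 2.4 -0.04 0 0;-1 2.75 -0.04 0 0;-1 2.93 -0.04 0 0;-1 2.93 -0.04 0 0")

```text
t: 2.78
tool_pos: [0.5656, 0.0544, 0.1222]
tool_rot: [2.079, 0.273, -2.086]
contact_force: [-0.3, 0.6, -0.7]
opening: 0.0856
```

drive_tool(commands="-0.3 0 0 0 0;0.1 0 0 0 0;0.3 0 0 0 0;0.6 0 0 0 0;1 0 0 0 0;1 0 0 0 0;1 0 0 0 0;1 0 0 0 0", newtons=40)

```text
t: 3.45
tool_pos: [0.5676, 0.0554, 0.1249]
tool_rot: [2.083, 0.274, -2.08]
contact_force: [1.1, 1.0, 3.4]
opening: 0.0238
```

Run:
```python
from h import *
from station import ctrl
o=ctrl.get_obs(); print(o["t"],np.round(o["tool_pos"],4),np.round(o["contact_force"],2),o["opening"])
for n in("wrist","scene"): snap(n,"2")
```

```text
3.45 [0.5676 0.0554 0.1249] [1.05 0.96 3.41] 0.023822249287122975
```

View pics/wrist2.png

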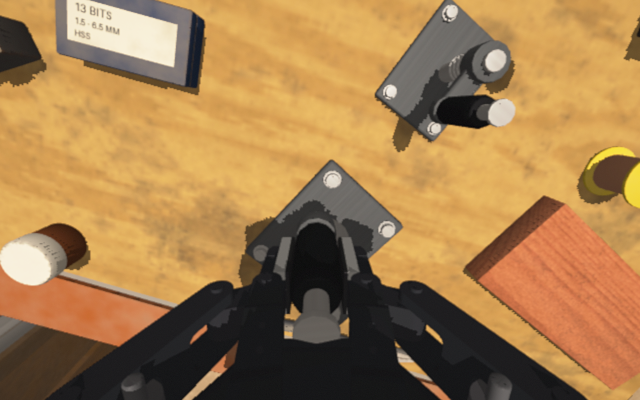

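View pics/scene2.png

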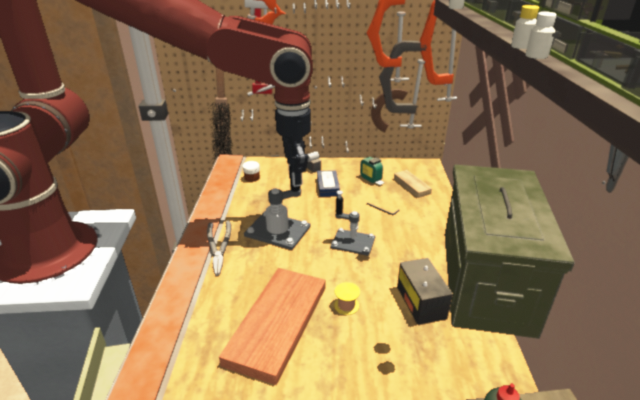

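```bash
cat > arc.py <<'E'
import numpy as np,sys
def arc(a,b,n,dz=0.,r=50.,ex=(0,0),hold=0):
    # deg start->end; dz total mm up; ex extra xy shift mm; prints y,z unit shifts
    a0=np.radians(a)
    for i in list(range(1,n+1))+[n]*hold:
        f=i/n; p=np.radians(a+(b-a)*f)
        dx=r*(np.cos(p)-np.cos(a0))+ex[0]*f; dy=r*(np.sin(p)-np.sin(a0))+ex[1]*f
        print(f"1 {-dz*f/40:.2f} {(.259*dx-.966*dy)/40:.2f} {(-.966*dx-.259*dy)/40:.2f} 0",end=";")
    print()
E
python3 -c "
from arc import *
arc(23.8,53.8,6,hold=2)
arc(53.8,83.8,6,hold=2)"
```

```text
1 -0.00 -0.11 0.02 0;1 -0.00 -0.21 0.05 0;1 -0.00 -0.31 0.09 0;1 -0.00 -0.41 0.14 0;1 -0.00 -0.50 0.20 0;1 -0.00 -0.59 0.26 0;1 -0.00 -0.59 0.26 0;1 -0.00 -0.59 0.26 0;
1 -0.00 -0.08 0.07 0;1 -0.00 -0.16 0.15 0;1 -0.00 -0.23 0.24 0;1 -0.00 -0.29 0.33 0;1 -0.00 -0.34 0.42 0;1 -0.00 -0.38 0.52 0;1 -0.00 -0.38 0.52 0;1 -0.00 -0.38 0.52 0;
```

drive_tool(commands="1 -0.05 0 0 0;1 -0.1 0 0 0;1 -0.15 0 0 0;1 -0.15 0 0 0")

```text
t: 3.88
tool_pos: [0.5672, 0.0553, 0.1304]
tool_rot: [2.082, 0.274, -2.081]
contact_force: [1.2, 0.5, -0.6]
opening: 0.024
```

drive_tool(commands="1 0 -0.11 0.02 0;1 0 -0.21 0.05 0;1 0 -0.31 0.09 0;1 0 -0.41 0.14 0;1 0 -0.50 0.20 0;1 0 -0.59 0.26 0;1 0 -0.59 0.26 0;1 0 -0.59 0.26 0")

```text
t: 4.55
tool_pos: [0.5501, 0.0763, 0.1298]
tool_rot: [2.081, 0.277, -2.084]
contact_force: [1.5, 3.0, -0.2]
opening: 0.0237
```

```bash
cat > chk.py <<'E'
from h import *
import sys
from station import ctrl
o=ctrl.get_obs(); print(round(o["t"],2),np.round(o["tool_pos"],4),"F",np.round(o["contact_force"],2),"tau",np.round(o["wrist_torque"],2),round(o["opening"],4))
im,W,d,K,T=snap("scene",sys.argv[1])
# nose: bright near axis
P=W[160:230,240:330];I=im[160:230,240:330].astype(int);z=P[...,2]
near=np.hypot(P[...,0]-.5216,P[...,1]-.0356)<.012
m=near&(z>.09); Q=P[m]; t=np.sort(Q[:,2])
print("nose top z",np.round(t[-8:],4) if len(t) else None, "n",len(t),"min row",160+np.argwhere(m)[:,0].min() if m.any() else None)
cv2.imwrite(f"pics/c{sys.argv[1]}.png",cv2.resize(im[120:260,220:360],None,fx=4,fy=4,interpolation=cv2.INTER_CUBIC))
E
python3 chk.py 3
```

```text
4.55 [0.5501 0.0763 0.1298] F [ 1.52  2.98 -0.18] tau [ 0.74 -0.33 -0.  ] 0.0237
nose top z [0.1195 0.1195 0.1196 0.1197 0.1198 0.12   0.12   0.1203] n 56 min row 188
```

View pics/c3.png

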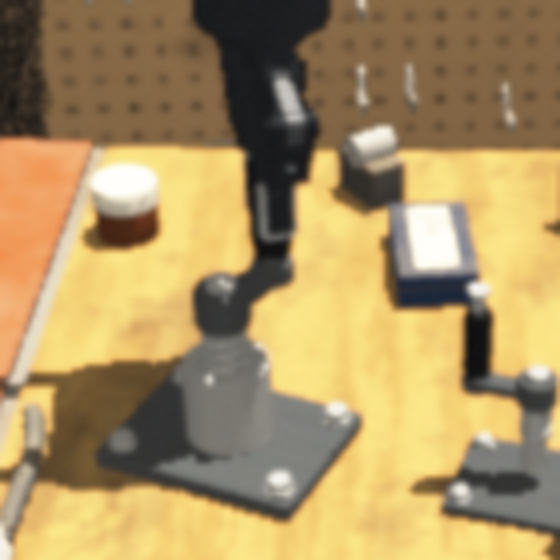

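drive_tool(commands="1 0 -0.08 0.07 0;1 0 -0.16 0.15 0;1 0 -0.23 0.24 0;1 0 -0.29 0.33 0;1 0 -0.34 0.42 0;1 0 -0.38 0.52 0;1 0 -0.38 0.52 0")

```text
t: 5.18
tool_pos: [0.5255, 0.0853, 0.1297]
tool_rot: [2.08, 0.276, -2.084]
contact_force: [0.8, 5.4, -0.4]
opening: 0.0242
```

```bash
python3 chk.py 4
python3 - <<'E'
from h import *
for n in("scene0","scene2","scene3","scene4"):
    im,W,d,K,T=load(n)
    P=W[160:230,240:330];z=P[...,2]
    m=(np.hypot(P[...,0]-.5216,P[...,1]-.0356)<.012)&(z>.09); print(n,np.median(np.sort(z[m])[-8:]))
from arc import *
arc(83.8,113.8,6,hold=1)
arc(113.8,138.8,6,hold=1)
E
```

```text
5.18 [0.5255 0.0853 0.1297] F [ 0.76  5.37 -0.38] tau [ 1.08 -0.22 -0.02] 0.0242
nose top z [0.1868 0.1874 0.1909 0.1915 0.1921 0.1928 0.1933 0.1949] n 78 min row 160
scene0 0.11919823339455721
scene2 0.11853315781284968
scene3 0.11975939272531849
scene4 0.19176762324607585
1 -0.00 -0.03 0.10 0;1 -0.00 -0.06 0.21 0;1 -0.00 -0.08 0.32 0;1 -0.00 -0.08 0.43 0;1 -0.00 -0.08 0.53 0;1 -0.00 -0.07 0.64 0;1 -0.00 -0.07 0.64 0;
1 -0.00 0.02 0.09 0;1 -0.00 0.04 0.18 0;1 -0.00 0.07 0.26 0;1 -0.00 0.11 0.35 0;1 -0.00 0.15 0.43 0;1 -0.00 0.20 0.50 0;1 -0.00 0.20 0.50 0;
```

drive_tool(commands="1 0 -0.04 0.10 0;1 0 -0.07 0.21 0;1 0 -0.10 0.32 0;1 0 -0.10 0.43 0;1 0 -0.10 0.53 0;1 0 -0.09 0.64 0;1 0 -0.09 0.64 0")

```text
t: 5.82
tool_pos: [0.4998, 0.081, 0.1297]
tool_rot: [2.079, 0.273, -2.084]
contact_force: [-1.7, 1.6, -0.3]
opening: 0.0241
```

```bash
sed -i 's/m=near&(z>.09)/m=near\&(z>.09)\&(z<.132)/' chk.py; python3 chk.py 5
```

```text
5.82 [0.4998 0.081  0.1297] F [-1.67  1.6  -0.29] tau [ 0.39  0.21 -0.01] 0.0241
nose top z [0.1209 0.1209 0.1211 0.1211 0.1212 0.1221 0.1221 0.1221] n 55 min row 187
```

drive_tool(commands="1 0 0.02 0.09 0;1 0 0.04 0.18 0;1 0 0.07 0.26 0;1 0 0.11 0.35 0;1 0 0.15 0.43 0;1 0 0.20 0.50 0;1 0 0.20 0.50 0")

```text
t: 6.45
tool_pos: [0.4831, 0.068, 0.1299]
tool_rot: [2.08, 0.273, -2.083]
contact_force: [-1.3, 1.7, -1.0]
opening: 0.024
```

```bash
python3 chk.py 6; python3 -c "
from arc import *
arc(138.8,158.8,5,hold=1)
arc(158.8,173.8,4,hold=1)
arc(173.8,188.8,4,hold=1)
arc(188.8,203.8,4,hold=1)"
```

```text
6.45 [0.4831 0.068  0.1299] F [-1.26  1.74 -1.04] tau [ 0.39  0.35 -0.04] 0.024
nose top z [0.1217 0.1217 0.1221 0.1222 0.1222 0.1223 0.1225 0.1226] n 59 min row 187
1 -0.00 0.05 0.07 0;1 -0.00 0.11 0.14 0;1 -0.00 0.17 0.20 0;1 -0.00 0.23 0.26 0;1 -0.00 0.30 0.31 0;1 -0.00 0.30 0.31 0;
1 -0.00 0.07 0.05 0;1 -0.00 0.14 0.09 0;1 -0.00 0.21 0.12 0;1 -0.00 0.29 0.16 0;1 -0.00 0.29 0.16 0;
1 -0.00 0.08 0.03 0;1 -0.00 0.16 0.05 0;1 -0.00 0.24 0.07 0;1 -0.00 0.32 0.08 0;1 -0.00 0.32 0.08 0;
1 -0.00 0.08 0.01 0;1 -0.00 0.16 0.01 0;1 -0.00 0.25 0.00 0;1 -0.00 0.33 -0.01 0;1 -0.00 0.33 -0.01 0;
```

View pics/c6.png

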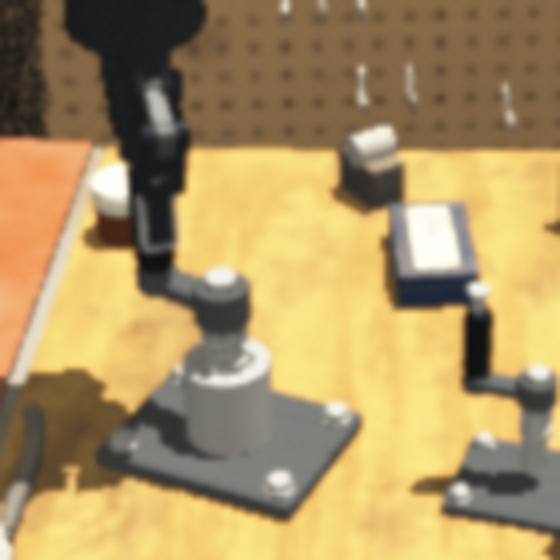

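The screw is climbing: the nose top has risen from 0.119 to 0.122. I'll use smaller steps now.

drive_tool(commands="1 0 0.05 0.07 0;1 0 0.11 0.14 0;1 0 0.17 0.20 0;1 0 0.23 0.26 0;1 0 0.30 0.31 0;1 0 0.30 0.31 0")

```text
t: 7.0
tool_pos: [0.4744, 0.0526, 0.1298]
tool_rot: [2.079, 0.272, -2.083]
contact_force: [-4.0, -1.9, -0.8]
opening: 0.0239
```

```bash
python3 chk.py 7
```

```text
7.0 [0.4744 0.0526 0.1298] F [-3.96 -1.88 -0.75] tau [-0.22  0.59  0.02] 0.0239
nose top z [0.1204 0.1207 0.1208 0.121  0.121  0.1213 0.1214 0.1216] n 54 min row 188
```

drive_tool(commands="1 0 0.07 0.05 0;1 0 0.14 0.09 0;1 0 0.21 0.12 0;1 0 0.29 0.16 0;1 0 0.29 0.16 0")

```text
t: 7.47
tool_pos: [0.4718, 0.0403, 0.1301]
tool_rot: [2.081, 0.273, -2.082]
contact_force: [-4.2, 0.5, -1.3]
opening: 0.0241
```

```bash
python3 chk.py 8
```

```text
7.47 [0.4718 0.0403 0.1301] F [-4.18  0.5  -1.3 ] tau [0.13 0.56 0.02] 0.0241
nose top z [0.1139 0.1143 0.1146 0.1146 0.1147 0.1147 0.1154 0.1164] n 57 min row 190
```

View pics/c8.png

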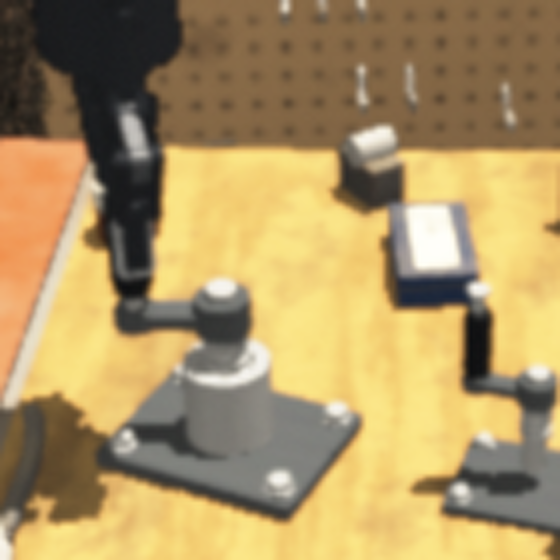

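Run:
```python
from h import *
ref=cv2.imread("pics/scene6.png"); 
for n in "0 3 5 6 7 8".split():
    im=cv2.imread(f"pics/scene{n}.png")
    # track hub nose bright patch vs fixed boss via template from scene8
    t=cv2.imread("pics/scene8.png")[184:200,268:284]
    r=cv2.matchTemplate(im[165:215,255:297],t,cv2.TM_CCOEFF_NORMED); _,v,_,l=cv2.minMaxLoc(r); print(n,v,l)
from arc import *
arc(174,134,7,dz=-.8,hold=1)
arc(134,94,7,dz=-.9,hold=1)
```

```text
0 0.9551671743392944 (13, 17)
3 0.7576599717140198 (13, 16)
5 0.8266464471817017 (14, 17)
6 0.9867805242538452 (13, 16)
7 0.9926014542579651 (13, 17)
8 1.0 (13, 19)
1 0.00 -0.11 -0.05 0;1 0.01 -0.22 -0.11 0;1 0.01 -0.32 -0.18 0;1 0.01 -0.42 -0.27 0;1 0.01 -0.50 -0.36 0;1 0.02 -0.58 -0.46 0;1 0.02 -0.65 -0.56 0;1 0.02 -0.65 -0.56 0;
1 0.00 -0.05 -0.11 0;1 0.01 -0.10 -0.23 0;1 0.01 -0.13 -0.35 0;1 0.01 -0.15 -0.47 0;1 0.02 -0.16 -0.60 0;1 0.02 -0.15 -0.72 0;1 0.02 -0.13 -0.84 0;1 0.02 -0.13 -0.84 0;
```

Drop confirmed: the nose moved from crop row 270 to 288 and in depth from 0.1215 to 0.1146. Now I'll turn forward while following the screw down.

drive_tool(commands="1 0 -0.11 -0.05 0;1 0.01 -0.22 -0.11 0;1 0.01 -0.32 -0.18 0;1 0.01 -0.42 -0.27 0;1 0.02 -0.50 -0.36 0;1 0.02 -0.58 -0.46 0;1 0.03 -0.65 -0.56 0;1 0.03 -0.65 -0.56 0")

```text
t: 8.18
tool_pos: [0.4879, 0.073, 0.1292]
tool_rot: [2.084, 0.276, -2.08]
contact_force: [-0.5, 2.1, -0.4]
opening: 0.0238
```

```bash
python3 chk.py 9; python3 -c "
from arc import *
arc(94,54,7,dz=-1,hold=1)
arc(54,14,7,dz=-1,hold=1)
arc(14,-26,7,dz=-1,hold=1)
arc(-26,-66,7,dz=-1,hold=1)
arc(-66,-106,7,dz=-1,hold=1)
arc(-106,-146,7,dz=-1,hold=1)
arc(-146,-186,7,dz=-1,hold=1)
"
```

```text
8.18 [0.4879 0.073  0.1292] F [-0.46  2.09 -0.43] tau [ 0.61  0.16 -0.01] 0.0238
nose top z [0.1132 0.1132 0.1135 0.1137 0.1137 0.1141 0.1145 0.1157] n 53 min row 190
1 0.00 0.03 -0.12 0;1 0.01 0.07 -0.24 0;1 0.01 0.12 -0.35 0;1 0.01 0.19 -0.46 0;1 0.02 0.26 -0.56 0;1 0.02 0.35 -0.65 0;1 0.03 0.44 -0.73 0;1 0.03 0.44 -0.73 0;
1 0.00 0.10 -0.07 0;1 0.01 0.21 -0.14 0;1 0.01 0.32 -0.19 0;1 0.01 0.44 -0.23 0;1 0.02 0.56 -0.26 0;1 0.02 0.68 -0.27 0;1 0.03 0.81 -0.28 0;1 0.03 0.81 -0.28 0;
1 0.00 0.12 0.01 0;1 0.01 0.25 0.03 0;1 0.01 0.37 0.06 0;1 0.01 0.48 0.11 0;1 0.02 0.60 0.16 0;1 0.02 0.70 0.23 0;1 0.03 0.80 0.31 0;1 0.03 0.80 0.31 0;
1 0.00 0.09 0.09 0;1 0.01 0.17 0.18 0;1 0.01 0.24 0.28 0;1 0.01 0.30 0.39 0;1 0.02 0.35 0.51 0;1 0.02 0.39 0.63 0;1 0.03 0.41 0.75 0;1 0.03 0.41 0.75 0;
1 0.00 0.01 0.12 0;1 0.01 0.01 0.25 0;1 0.01 0.00 0.37 0;1 0.01 -0.02 0.49 0;1 0.02 -0.06 0.61 0;1 0.02 -0.10 0.73 0;1 0.03 -0.16 0.84 0;1 0.03 -0.16 0.84 0;
1 0.00 -0.07 0.10 0;1 0.01 -0.15 0.20 0;1 0.01 -0.24 0.29 0;1 0.01 -0.33 0.37 0;1 0.02 -0.44 0.43 0;1 0.02 -0.55 0.49 0;1 0.03 -0.66 0.54 0;1 0.03 -0.66 0.54 0;
1 0.00 -0.12 0.03 0;1 0.01 -0.24 0.06 0;1 0.01 -0.37 0.07 0;1 0.01 -0.49 0.07 0;1 0.02 -0.61 0.05 0;1 0.02 -0.74 0.02 0;1 0.03 -0.86 -0.02 0;1 0.03 -0.86 -0.02 0;
```

Descending with the thread engaged, so I'll continue.

drive_tool(commands="1 0 -0.05 -0.11 0;1 0.01 -0.10 -0.23 0;1 0.01 -0.13 -0.35 0;1 0.01 -0.15 -0.47 0;1 0.02 -0.16 -0.60 0;1 0.02 -0.15 -0.72 0;1 0.03 -0.13 -0.84 0;1 0.03 -0.13 -0.84 0")

```text
t: 8.9
tool_pos: [0.5195, 0.0857, 0.1281]
tool_rot: [2.085, 0.274, -2.079]
contact_force: [1.5, 2.5, -0.3]
opening: 0.0238
```

drive_tool(commands="1 0 0.03 -0.12 0;1 0.01 0.07 -0.24 0;1 0.01 0.12 -0.35 0;1 0.01 0.19 -0.46 0;1 0.02 0.26 -0.56 0;1 0.02 0.35 -0.65 0;1 0.03 0.44 -0.73 0;1 0.03 0.44 -0.73 0")

```text
t: 9.57
tool_pos: [0.5519, 0.0753, 0.1268]
tool_rot: [2.083, 0.272, -2.08]
contact_force: [1.2, 0.3, -1.1]
opening: 0.024
```

```bash
python3 chk.py 10
```

```text
9.57 [0.5519 0.0753 0.1268] F [ 1.16  0.26 -1.11] tau [ 0.08 -0.34  0.02] 0.024
nose top z [0.1113 0.1113 0.1113 0.1115 0.1116 0.1116 0.1117 0.1121] n 55 min row 191
```

View pics/c10.png

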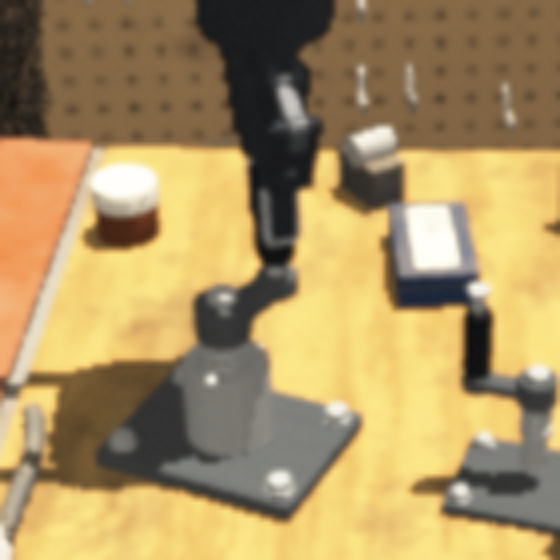

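drive_tool(commands="1 0 0.10 -0.07 0;1 0.01 0.21 -0.14 0;1 0.01 0.32 -0.19 0;1 0.02 0.44 -0.23 0;1 0.02 0.56 -0.26 0;1 0.03 0.68 -0.27 0;1 0.03 0.81 -0.28 0;1 0.03 0.81 -0.28 0")

```text
t: 10.28
tool_pos: [0.5702, 0.0463, 0.1254]
tool_rot: [2.082, 0.272, -2.081]
contact_force: [0.1, -0.5, -0.9]
opening: 0.0242
```

drive_tool(commands="1 0 0.12 0.01 0;1 0.01 0.25 0.03 0;1 0.01 0.37 0.06 0;1 0.02 0.48 0.11 0;1 0.02 0.60 0.16 0;1 0.03 0.70 0.23 0;1 0.03 0.80 0.31 0;1 0.03 0.80 0.31 0")

```text
t: 10.95
tool_pos: [0.5656, 0.0124, 0.1239]
tool_rot: [2.081, 0.272, -2.083]
contact_force: [-0.2, -1.4, -0.4]
opening: 0.0237
```

drive_tool(commands="1 0 0.09 0.09 0;1 0.01 0.17 0.18 0;1 0.01 0.24 0.28 0;1 0.02 0.30 0.39 0;1 0.02 0.35 0.51 0;1 0.03 0.39 0.63 0;1 0.03 0.41 0.75 0;1 0.03 0.41 0.75 0")

```text
t: 11.62
tool_pos: [0.5403, -0.0106, 0.1227]
tool_rot: [2.08, 0.273, -2.083]
contact_force: [-1.2, 0.3, -0.5]
opening: 0.0237
```

```bash
python3 chk.py 11
```

```text
11.62 [ 0.5403 -0.0106  0.1227] F [-1.2   0.32 -0.48] tau [0.1  0.11 0.01] 0.0237
nose top z [0.1084 0.1084 0.1087 0.1087 0.1091 0.11   0.1101 0.1102] n 38 min row 192
```

View pics/c11.png

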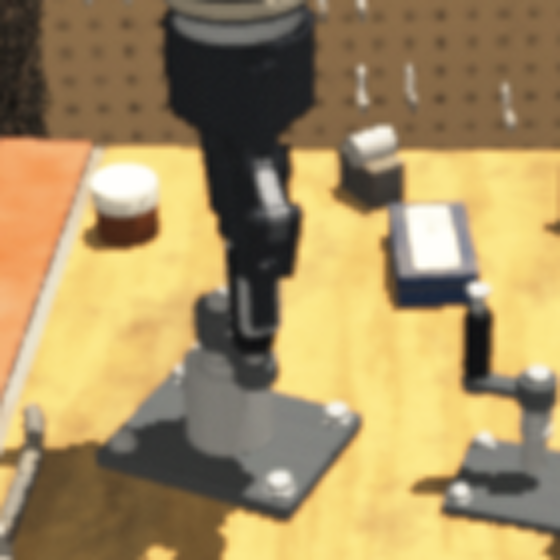

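drive_tool(commands="1 0 0.01 0.12 0;1 0.01 0.01 0.25 0;1 0.01 0 0.37 0;1 0.01 -0.02 0.49 0;1 0.02 -0.06 0.61 0;1 0.02 -0.10 0.73 0;1 0.02 -0.16 0.84 0;1 0.02 -0.16 0.84 0")

```text
t: 12.33
tool_pos: [0.506, -0.0121, 0.1218]
tool_rot: [2.08, 0.275, -2.084]
contact_force: [-1.0, 1.3, -0.3]
opening: 0.0241
```

drive_tool(commands="1 0 -0.07 0.10 0;1 0.01 -0.15 0.20 0;1 0.01 -0.24 0.29 0;1 0.01 -0.33 0.37 0;1 0.02 -0.44 0.43 0;1 0.02 -0.55 0.49 0;1 0.02 -0.66 0.54 0;1 0.02 -0.66 0.54 0")

```text
t: 13.0
tool_pos: [0.479, 0.0083, 0.1212]
tool_rot: [2.081, 0.276, -2.082]
contact_force: [-0.4, 0.6, -0.2]
opening: 0.0236
```

```bash
python3 chk.py 12
python3 - <<'E'
from station import ctrl
import numpy as np
p=ctrl.get_obs()["tool_pos"]; a=np.degrees(np.arctan2(p[1]-.0356,p[0]-.5216)); print(a)
from arc import *
arc(-146,-188,7,dz=-.8,hold=1)
E
```

```text
13.0 [0.479  0.0083 0.1212] F [-0.42  0.57 -0.15] tau [ 0.35 -0.26 -0.  ] 0.0236
nose top z [0.1067 0.1069 0.107  0.1071 0.1073 0.1074 0.1077 0.1078] n 57 min row 193
-147.17658257229755
1 0.00 -0.13 0.04 0;1 0.01 -0.25 0.06 0;1 0.01 -0.39 0.07 0;1 0.01 -0.52 0.06 0;1 0.01 -0.65 0.05 0;1 0.02 -0.77 0.01 0;1 0.02 -0.90 -0.03 0;1 0.02 -0.90 -0.03 0;
```

drive_tool(commands="1 0 -0.13 0.04 0;1 0.01 -0.25 0.06 0;1 0.01 -0.39 0.07 0;1 0.01 -0.52 0.06 0;1 0.01 -0.65 0.05 0;1 0.02 -0.79 0.01 0;1 0.02 -0.94 -0.05 0;1 0.02 -0.94 -0.05 0")

```text
t: 13.72
tool_pos: [0.4718, 0.0456, 0.1204]
tool_rot: [2.082, 0.276, -2.082]
contact_force: [0.9, 1.2, -0.4]
opening: 0.024
```

drive_tool(commands="1 0 0 0 0;1 0 0 0 0;1 0 0 0 0;1 0 0 0 0")

```text
t: 14.05
tool_pos: [0.4717, 0.0444, 0.1204]
tool_rot: [2.082, 0.275, -2.083]
contact_force: [0.2, 2.0, -0.2]
opening: 0.0238
```

```bash
python3 chk.py 13
python3 - <<'E'
from station import ctrl
from h import *
p=ctrl.get_obs()["tool_pos"]; print(np.degrees(np.arctan2(p[1]-.0356,p[0]-.5216)))
im,W,d,K,T=snap("wrist","13")
E
```

```text
14.05 [0.4717 0.0444 0.1204] F [ 0.2   2.02 -0.23] tau [ 0.35 -0.27  0.02] 0.0238
nose top z [0.1058 0.1058 0.1063 0.1063 0.107  0.107  0.1073 0.1078] n 54 min row 193
170.13037303919117
```

View pics/c13.png

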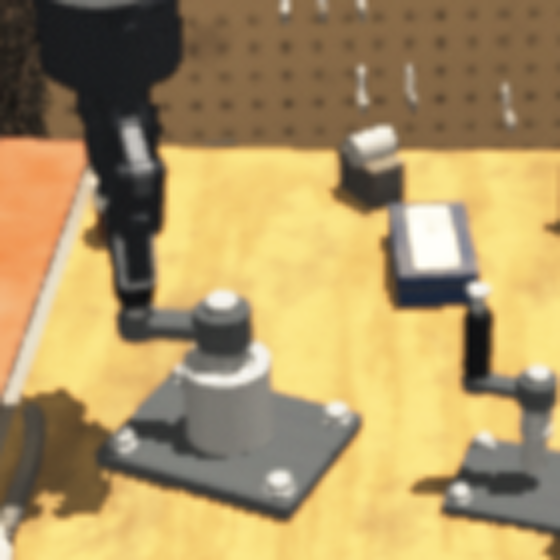

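View pics/wrist13.png

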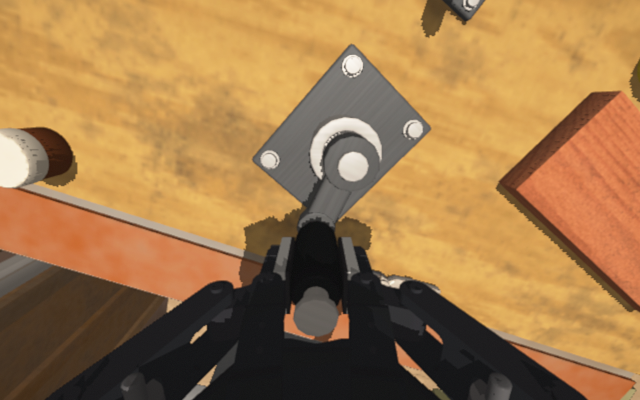

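The wrist view shows the sleeve between the pads at (318,260), the pin head at (318,310) and the nose at (352,165). The nose top is at 0.1066, 8 mm below its height after the drop. All still, so I'll hand in.

```bash
python3 -c "
from station import ctrl
o=ctrl.get_obs(); print(o['t'],abs(o['dq']).max(),o['opening']); print(ctrl.finish_job())"
```

```text
14.15 0.00181019298190106 0.023979447578359042
the job is handed in; nothing more can be done
None
```

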